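# Key check on a repaired synthesiser

## Robot

A 6-joint arm with a two-finger parallel gripper is mounted at the origin on the work surface. World frame = base frame: x ahead of the robot, y to its left, z up, the work surface at z = 0. Lengths are in m, angles in rad, forces in N, time in s.
With the tool pointing down it reaches from about 0.3 to 0.875 m from the base axis. Payload 6.4 kg.
Tool frame: the origin (TCP) lies at the very end of the fingers, on their centre line; the grasp point (between the pads) lies 19 mm behind it (ctrl.tcp_to_grasp is the distance from the TCP to the grasp point, in m); z points along the fingers, y is the direction in which the jaws open and shut (so a half turn about z gives the same grasp; the last joint's range is limited). The gripper opens to 85 mm and grips with 20 to 120 N. Pads are 22 mm wide; open, the fingers measure 114 mm over their backs; the gripper's body (76 mm by 85 mm) begins 54 mm behind the grasp point. The pads swing forward as they close: fully open they stand 13 mm farther back than shut.
Start: joints at [-1.384, 0.181, 1.607, -0, 1.354, -0.206], TCP at [0.22, -0.531, 0.231] pointing down, gripper open.
Joint ranges: [-2.99, 2.99], [-0.89, 2.07], [0.3, 2.58], [-1.14, 4.28], [0, 2.63], [-3.12, 3.12]. Speed limits (rad/s): [2.57, 2.57, 3.01, 3.14, 3.14, 3.14].

## Interface

Orientations are given as a unit quaternion [w, x, y, z].
In Python, from bench import ctrl gives the robot as it stands. The module is installed in compiled form; this text tells all that it offers.
- The arm moves only by the tool drive_tool, never from a script. Its argument "deltas" is a list of rows, each an object with "slide": the shift along the tool's x, y, z as a fraction of full scale, a list of three; "delta_rot": the turn, a rotation vector about the tool's x, y, z as a fraction of full scale, a list of three; "hand": the opening, from 0 (shut) to 1 (fully open). In form: [{"slide": [tx, ty, tz], "delta_rot": [wx, wy, wz], "hand": hand}, ...]. A call has exactly 5 rows; each row shifts and turns the commanded pose from where the row before left it, along the tool's axes as they then stand; what a row does not reach is not made up. Full scale, the value 1, is 50 mm for a shift and 180 degrees for a turn. A row lasts 1/8 s, in which the tool goes at most 62.5 mm and 10.7 degrees, less where a joint would pass 70% of its speed; a pose out of reach is approached as far as the arm can. A call with a number of a shift or a turn outside -1 to 1 is refused whole. A call with a gripper value outside its range is refused whole. The fingers move at their own pace and stop on an object; the grip force is fixed at half the most. Time passes only in rows, so rows that do not move let the fingers close, or fill a call up. It gives the time, the measured TCP pose, the force and the opening at its end, in the units of the state.
- ctrl.get_obs(): the state, without advancing time (a new reading comes with each control period).
- ctrl.camera(name): name is "scene" or "side" or "wrist"; returns a dict with "frame" (384x512x3 uint8, red, green, blue), "mtx" (3x3 intrinsics, pixels), "dist" ([k1, k2, p1, p2, k3] as OpenCV has them; the pictures are not rectified), "R" (3x3) and "t" (3): a world point X has camera coordinates R X + t. Camera axes: x right, y down, z forward; pixel columns grow to the right and rows downward; lengths in m; the calibration is good to about 2 mm. A picture is of the moment at which its call begins. There is no depth.
- ctrl.hand_in(): hands the job in, once; it reports no verdict.
The state is a dict: "time_s": time; "q": joint angles; "dq": joint speeds; "joint_efforts": joint torques, N m; "eef_pos": TCP position; "eef_rot": TCP orientation; "wrist_force": force on the tool from outside, world axes, zero at the start; "torque": the same for the moment, N m; "opening": opening from 0.0 (shut) to 1.0 (fully open).
Only numpy, scipy, OpenCV 4.12 (cv2) and the standard library are available. Lean on these libraries where they do the work, as an engineer would, in place of code of your own. Each camera call takes 0.05 s, during which the arm holds its last target.

## Task

The synthesiser's key contacts have just been cleaned: check them by running a fingertip up the row of white keys from the lowest, at the end with the two wheels, to the highest, so that each white key goes well down in turn, one at a time and none missed. Use a light touch, as on any keyboard, play no black key, and leave the synthesiser and everything around and on it where it is; finish clear, with all keys up.

Things in the scene. Friction and masses are not known exactly. Their poses are not given: they have to be found in the camera images.
- synth: desk synthesiser, dark steel, wooden cheeks, 290 x 284 mm, about 3 kg, loose on rubber feet, 8 white and 5 black full-size keys towards the robot. Origin at table height under the middle of the playing line (along the white keys, 20 mm behind their front edges); x to the back, y to the low keys, z up. In mm: front rail 42 high; wheels left of the keys 66 high from y = 103; panel behind x = 122, its knobs 90 high
- white1_top (a point): playing point of white key 1, the lowest, leftmost seen from the robot: on its top face, mid-width, 20 mm behind its front edge, 55 mm above the table; sinks with the key; axes at rest as synth's. White keys are 23.5 mm apart, 22 mm wide with gaps of 1.5 mm; only their front 48 mm (20 before to 28 mm behind the playing point) are free of black keys
- white8_top (a point): playing point of white key 8, the highest, the rightmost: placed on it as white1_top is on key 1. The playing points of keys 1 to 8 are evenly spaced on the straight line between these two
- white1 (a joint): white key 1: 0 at rest, grows as it goes down, 0.055 rad on its felt stop (9 mm down at the playing point). Hinged 165 mm behind the playing point; sprung: starts to move at 0.6 N there, about 1.0 N right down; comes up by itself
- white2 (a joint): white key 2: 0 at rest, grows as it goes down, 0.055 rad on its felt stop (9 mm down at the playing point). Hinged 165 mm behind the playing point; sprung: starts to move at 0.6 N there, about 1.0 N right down; comes up by itself
- white3 (a joint): white key 3: 0 at rest, grows as it goes down, 0.055 rad on its felt stop (9 mm down at the playing point). Hinged 165 mm behind the playing point; sprung: starts to move at 0.6 N there, about 1.0 N right down; comes up by itself
- white4 (a joint): white key 4: 0 at rest, grows as it goes down, 0.055 rad on its felt stop (9 mm down at the playing point). Hinged 165 mm behind the playing point; sprung: starts to move at 0.6 N there, about 1.0 N right down; comes up by itself
- white5 (a joint): white key 5: 0 at rest, grows as it goes down, 0.055 rad on its felt stop (9 mm down at the playing point). Hinged 165 mm behind the playing point; sprung: starts to move at 0.6 N there, about 1.0 N right down; comes up by itself
- white6 (a joint): white key 6: 0 at rest, grows as it goes down, 0.055 rad on its felt stop (9 mm down at the playing point). Hinged 165 mm behind the playing point; sprung: starts to move at 0.6 N there, about 1.0 N right down; comes up by itself
- white7 (a joint): white key 7: 0 at rest, grows as it goes down, 0.055 rad on its felt stop (9 mm down at the playing point). Hinged 165 mm behind the playing point; sprung: starts to move at 0.6 N there, about 1.0 N right down; comes up by itself
- white8 (a joint): white key 8: 0 at rest, grows as it goes down, 0.055 rad on its felt stop (9 mm down at the playing point). Hinged 165 mm behind the playing point; sprung: starts to move at 0.6 N there, about 1.0 N right down; comes up by itself
- black1 (a joint): black key 1, between white keys 1 and 2: 0 at rest, 0.055 rad fully down. 10.5 mm wide, rises 11 mm above the white keys
- black2 (a joint): black key 2, between white keys 2 and 3: 0 at rest, 0.055 rad fully down. 10.5 mm wide, rises 11 mm above the white keys
- black3 (a joint): black key 3, between white keys 4 and 5: 0 at rest, 0.055 rad fully down. 10.5 mm wide, rises 11 mm above the white keys
- black4 (a joint): black key 4, between white keys 5 and 6: 0 at rest, 0.055 rad fully down. 10.5 mm wide, rises 11 mm above the white keys
- black5 (a joint): black key 5, between white keys 6 and 7: 0 at rest, 0.055 rad fully down. 10.5 mm wide, rises 11 mm above the white keys
- knobcap: loose black knob cap, 26 mm across, 16 mm high, on the synthesiser's panel; origin under its centre
- dish: small steel dish for screws, 52 mm across, 18 mm high, on the panel; origin under its centre
- driver: screwdriver 190 mm long lying in front of the synthesiser, along its keyboard; x from handle to tip
- meter: hand multimeter lying on the table left of the synthesiser, 150 x 74 x 36 mm; origin under its centre
- tube: glass valve standing upright on a black base, 33 mm across, 85 mm high; origin under its centre
- carton: small upright cardboard box 42 x 42 x 105 mm; origin under its centre
- spray: aluminium spray can, 52 mm across, 155 mm high, upright; origin under its centre
- jar: glass jar with steel lid, 54 mm across, 60 mm high; origin under its centre

How it is judged:
By the outcome, as a careful person would: the job done as asked, in the order asked, and still so for the second after the job is handed in, with the robot touching nothing.
It also fails if it takes over 51 s, if anything falls off the work surface, if the arm or the gripper's body presses on something with over 40 N, if the wrist force passes 120 N, or if a joint passes its speed limit or range.

## Working session

There is one attempt and no reset: what is moved stays moved. The work goes in short steps, Python scripts to look and compute and a tool call to move; the robot and the scene stay as the last step left them, time stands still between calls to the robot, and variables do not carry over. Pictures are saved under pics/ and viewed, and the job is handed in when it is done.

Besides the shell and the picture viewer there is one more tool, called after ">>>" as a command line: name --argument value ..., lists and objects as JSON in quotes. drive_tool: Moves the arm, as the interface text tells. Its arguments: {"type":"object","properties":{"deltas":{"type":"array","items":{"type":"object","properties":{"slide":{"type":"array","items":{"type":"number"}},"delta_rot":{"type":"array","items":{"type":"number"}},"hand":{"type":"number"}}}}},"required":["deltas"]}

```bash
mkdir -p pics
python3 - <<'E'
from bench import ctrl
import cv2,pickle
print(ctrl.get_obs())
d={}
for n in ["scene","side","wrist"]:
    c=ctrl.camera(n); d[n]=c
    cv2.imwrite(f"pics/{n}0.png",c["frame"][:,:,::-1])
    print(n,c["mtx"].round(1).tolist(),c["dist"],c["R"].round(3).tolist(),c["t"].round(3))
pickle.dump(d,open("cams0.pkl","wb"))
E
```

```text
{'time_s': 0.0, 'q': array([-1.38427119e+00,  1.81551042e-01,  1.60803265e+00,  1.67104620e-05,
        1.35381623e+00, -2.06311245e-01]), 'dq': array([-0.00042689, -0.00158908,  0.00064018,  0.00089934, -0.00285629,
       -0.00071852]), 'joint_efforts': array([-7.34512723e-04, -4.44874978e+01, -3.51339376e+01, -2.85019742e-04,
        9.26261331e-03,  2.67845616e-05]), 'eef_pos': array([ 0.22002306, -0.5306222 ,  0.23036664]), 'eef_rot': array([-9.03506551e-04,  9.80771837e-01,  1.95155802e-01,  1.70968186e-05]), 'wrist_force': array([-0.051445  ,  0.02959285,  0.20470585]), 'torque': array([-0.00397643, -0.00919884,  0.02927893]), 'opening': 0.9997819079799438}
scene [[379.7, 0.0, 256.7], [0.0, 379.7, 196.7], [0.0, 0.0, 1.0]] [0.00065889 0.         0.         0.         0.        ] [[0.278, 0.96, -0.02], [0.595, -0.189, -0.781], [-0.754, 0.205, -0.624]] [-0.202 -0.28   1.414]
side [[392.6, 0.0, 253.0], [0.0, 392.6, 188.9], [0.0, 0.0, 1.0]] [-0.0276596  0.         0.         0.         0.       ] [[0.974, -0.225, -0.007], [-0.164, -0.69, -0.705], [0.154, 0.688, -0.709]] [-0.566  0.178  0.998]
wrist [[308.0, 0.0, 263.6], [0.0, 308.0, 190.3], [0.0, 0.0, 1.0]] [-0.07551567  0.          0.          0.          0.        ] [[0.383, -0.924, -0.002], [-0.889, -0.37, 0.27], [-0.25, -0.102, -0.963]] [-0.575 -0.036  0.379]
```

View pics/scene0.png

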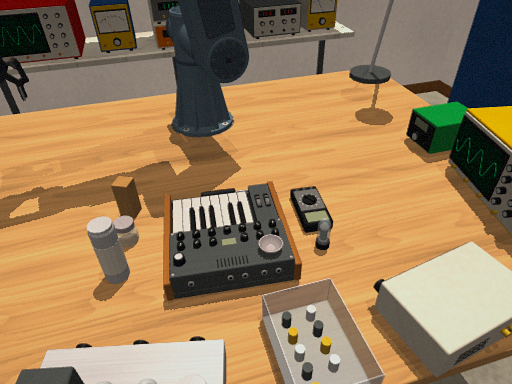

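View pics/side0.png

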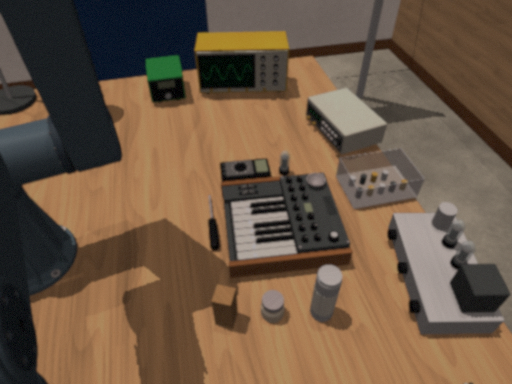

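View pics/wrist0.png

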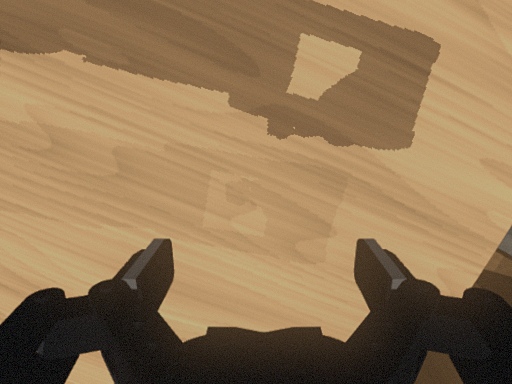

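The scene view shows the synth at about (165-300, 185-300), wheels towards the meter (y+). The side view shows it at (220-350, 175-275), with the driver at (213, 225), carton, jar and spray on the right-hand side. I'll enlarge these.

Run:
```python
import cv2,pickle
d=pickle.load(open("cams0.pkl","rb"))
s=d["scene"]["frame"][170:310,150:350,::-1]
cv2.imwrite("pics/sceneZ.png",cv2.resize(s,None,fx=4,fy=4,interpolation=cv2.INTER_CUBIC))
s=d["side"]["frame"][165:285,200:360,::-1]
cv2.imwrite("pics/sideZ.png",cv2.resize(s,None,fx=5,fy=5,interpolation=cv2.INTER_CUBIC))
```

```text
(no output)
```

View pics/sceneZ.png

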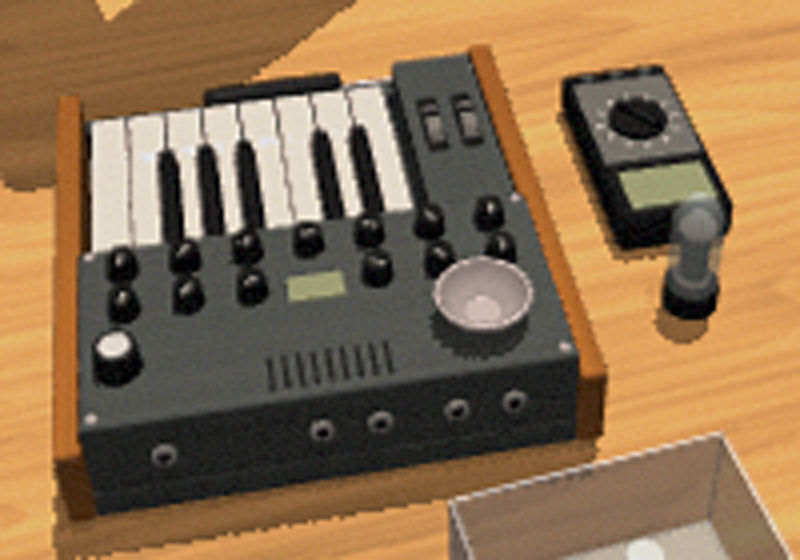

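View pics/sideZ.png

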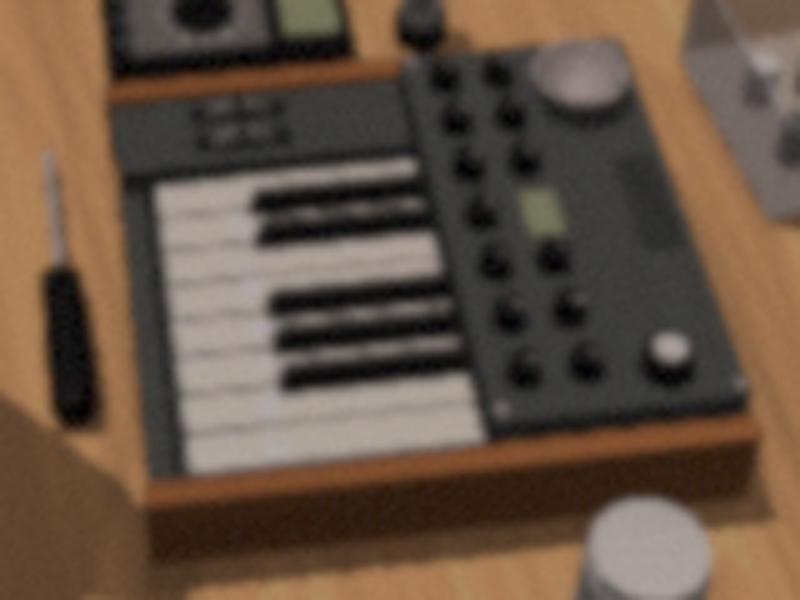

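```bash
cat > fit.py <<'E'
import cv2,pickle,numpy as np
from scipy.optimize import least_squares
def proj(c,P):
    rv,_=cv2.Rodrigues(c["R"]); return cv2.projectPoints(np.asarray(P,float).reshape(-1,3),rv,c["t"],c["mtx"],c["dist"])[0].reshape(-1,2)
def world(p,S):
    x,y,a=p; S=np.asarray(S,float)
    return np.c_[x+np.cos(a)*S[:,0]-np.sin(a)*S[:,1], y+np.sin(a)*S[:,0]+np.cos(a)*S[:,1], S[:,2]]
E
python3 - <<'E'
from fit import *
d=pickle.load(open("cams0.pkl","rb"))
fr=lambda i:[-.02,(4-i)*.0235,.055]   # i boundary between i,i+1
side=[((155,186),[-.02,.09325,.055]),((188,474),[-.02,-.09325,.055])]+[(q,fr(i)) for q,i in [((161,215),1),((166,249),2),((171,285),3),((175,320),4),((179,353),5),((182,390),6),((186,432),7)]]
sc=[((91,121),[-.02,-.09325,.055]),((389,83),[-.02,.09325,.055])]+[(q,fr(i)) for q,i in [((130,117),7),((166,112),6),((202,108),5),((238,104),4),((276,98),3),((313,92),2),((350,87),1)]]
U1=np.array([(np.array(q)+.5)/5-.5+[200,165] for q,_ in side]);S1=np.array([s for _,s in side])
U2=np.array([(np.array(q)+.5)/4-.5+[150,170] for q,_ in sc]);S2=np.array([s for _,s in sc])
def res(p,w=(1,1)): return np.r_[w[0]*(proj(d["side"],world(p,S1))-U1).ravel(),w[1]*(proj(d["scene"],world(p,S2))-U2).ravel()]
for w in [(1,1),(1,0),(0,1)]:
    r=least_squares(res,[.5,0,0],args=(w,)); print(w,r.x,np.sqrt(np.mean(r.fun**2)*(2 if 0 in w else 1)))
r=least_squares(res,[.5,0,0])
print(world(r.x,[[0,.08225,.055],[0,-.08225,.055]]))
E
```

```text
(1, 1) [ 0.53708132 -0.06676243 -0.1025742 ] 0.483037090222634
(1, 0) [ 0.5373942  -0.0678854  -0.10509229] 0.34712009746600625
(0, 1) [ 0.53599283 -0.06583641 -0.09589708] 0.4490225122503047
[[ 0.54550327  0.01505525  0.055     ]
 [ 0.52865938 -0.14858012  0.055     ]]
```

>>> drive_tool --deltas '[{"slide": [0,0,0],"delta_rot": [0,0,0.0526],"hand": 0},{"slide": [0,0,0],"delta_rot": [0,0,0.0526],"hand": 0},{"slide": [0,0,0],"delta_rot": [0,0,0.0526],"hand": 0},{"slide": [0,0,0],"delta_rot": [0,0,0],"hand": 0},{"slide": [0,0,0],"delta_rot": [0,0,0],"hand": 0}]'

```text
time_s: 0.78
eef_pos: [0.2201, -0.5311, 0.2311]
eef_rot: [-0.0, 0.999, -0.05, -0.0]
wrist_force: [0.0, -0.2, 0.7]
opening: -0.001
```

Run:
```python
from bench import ctrl
from fit import *
from scipy.spatial.transform import Rotation as Ro
o=ctrl.get_obs(); p=o["eef_pos"];q=o["eef_rot"];R=Ro.from_quat([q[1],q[2],q[3],q[0]]).as_matrix()
print(p,R.round(4).tolist(),o["opening"],o["q"])
c=ctrl.camera("wrist");cv2.imwrite("pics/wrist1.png",c["frame"][:,:,::-1])
C=-c["R"].T@c["t"]; print("cam in tool",R.T@(C-p), "axes", (c["R"]@R).round(3).tolist())
g=np.array([[x,y,0] for x in(-.011,0,.011) for y in (-.01,0,.01)])
print(proj(c,(R@g.T).T+p).round(1).tolist())
for n,uv,z in [("carton",(126,215),0),("spray",(117,278),0),("jar",(124,243),0),("spraytop",(101,225),.155),("tube",(322,247),0),("dish",(270,243),.09)]:
    d=pickle.load(open("cams0.pkl","rb"))["scene"]
    n2=cv2.undistortPoints(np.array([[uv]],float),d["mtx"],d["dist"]).ravel()
    ray=d["R"].T@np.r_[n2,1]; C=-d["R"].T@d["t"]; print(n,(C+ray*(z-C[2])/ray[2]).round(3))
```

```text
[ 0.22008466 -0.5310901   0.23107549] [[0.995, -0.0996, -0.0001], [-0.0996, -0.995, 0.0004], [-0.0001, -0.0004, -1.0]] -0.0005884122465053041 [-1.38431773e+00  1.80986298e-01  1.60722345e+00  1.65468635e-05
  1.35380573e+00  2.86269426e-01]
cam in tool [ 0.06847698  0.00063946 -0.14252614] axes [[0.001, 1.0, 0.0], [-0.963, 0.001, -0.271], [-0.271, -0.0, 0.963]]
[[243.1, 263.6], [262.4, 263.6], [281.7, 263.6], [242.7, 244.2], [262.4, 244.3], [282.1, 244.3], [242.2, 224.0], [262.4, 224.1], [282.5, 224.1]]
carton [ 0.462 -0.284  0.   ]
spray [ 0.676 -0.308  0.   ]
jar [ 0.568 -0.291  0.   ]
spraytop [ 0.672 -0.301  0.155]
tube [0.723 0.163 0.   ]
dish [0.757 0.022 0.09 ]
```

View pics/wrist1.png

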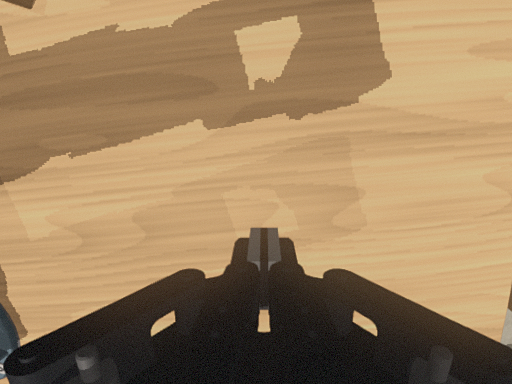

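The closed tip is about 15 mm wide (columns 250-279) and the wider knuckles start about 17 mm above the tip. That fits on a single key when it points straight down. Now I'll move over the keyboard at a safe height.

>>> drive_tool --deltas '[{"slide": [0.44,-0.96,0],"delta_rot": [0,0,0],"hand": 0},{"slide": [0.44,-0.96,0],"delta_rot": [0,0,0],"hand": 0},{"slide": [0.44,-0.96,0],"delta_rot": [0,0,0],"hand": 0},{"slide": [0.44,-0.96,0],"delta_rot": [0,0,0],"hand": 0},{"slide": [0.44,-0.96,0],"delta_rot": [0,0,0],"hand": 0}]'

```text
time_s: 1.45
eef_pos: [0.3549, -0.3023, 0.2315]
eef_rot: [0.0, 0.999, -0.051, 0.0]
wrist_force: [0.5, -0.3, -0.6]
opening: 0.001
```

>>> drive_tool --deltas '[{"slide": [0.44,-0.96,0],"delta_rot": [0,0,0],"hand": 0},{"slide": [0.44,-0.96,0],"delta_rot": [0,0,0],"hand": 0},{"slide": [0.44,-0.96,0],"delta_rot": [0,0,0],"hand": 0},{"slide": [0.44,-0.96,0],"delta_rot": [0,0,0],"hand": 0},{"slide": [0,0,0],"delta_rot": [0,0,0],"hand": 0}]'

```text
time_s: 2.08
eef_pos: [0.4625, -0.1189, 0.2314]
eef_rot: [-0.0, 0.999, -0.048, 0.0]
wrist_force: [-0.1, -0.4, -0.3]
opening: -0.002
```

Run:
```python
from bench import ctrl
from fit import *
c=ctrl.camera("wrist");cv2.imwrite("pics/wrist2.png",c["frame"][:,:,::-1]);pickle.dump(c,open("w2.pkl","wb"))
f=cv2.resize(c["frame"][:,:,::-1],(768,576),interpolation=cv2.INTER_CUBIC)
S=[[-.02,(4-i)*.0235,.055] for i in range(9)]+[[.028,(4-i)*.0235,.055] for i in (1,2,4,5,6)]
for u in proj(c,world([.53708,-.06676,-.10257],S)): cv2.drawMarker(f,tuple(int(v) for v in (u+.5)*1.5-.5),(0,0,255),0,8,1)
cv2.imwrite("pics/wrist2m.png",f); print(ctrl.get_obs()["eef_pos"])
```

```text
[ 0.46187026 -0.12048151  0.23129318]
```

View pics/wrist2m.png

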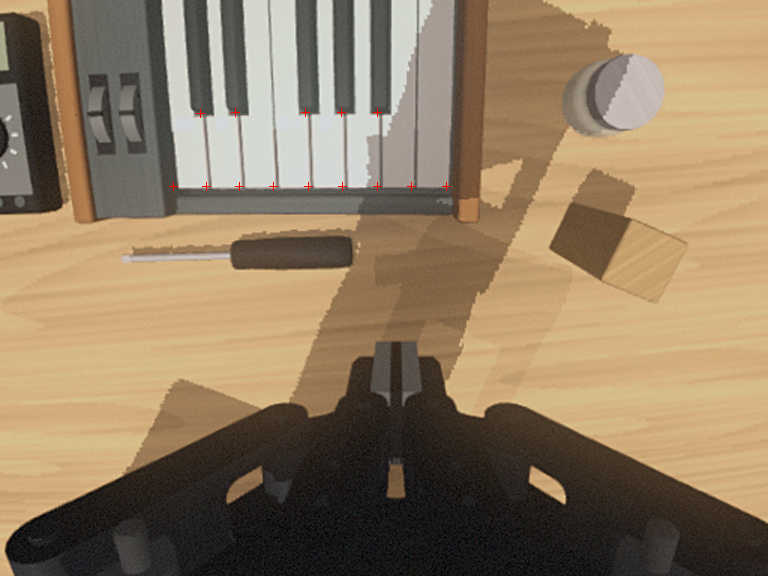

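The wrist view shows the key fronts at row ~188. The predicted marks sit about 1-1.5 mm to the left of the true gaps, partly camera offset, since the tip also appears 2 px right. I'll shift the estimate about 1 mm and approach key 1.

>>> drive_tool --deltas '[{"slide": [0.33,-0.71,0.4],"delta_rot": [0,0,0],"hand": 0},{"slide": [0.33,-0.71,0.5],"delta_rot": [0,0,0],"hand": 0},{"slide": [0.33,-0.71,0.6],"delta_rot": [0,0,0],"hand": 0},{"slide": [0.33,-0.71,0.6],"delta_rot": [0,0,0],"hand": 0},{"slide": [0,0,0.5],"delta_rot": [0,0,0],"hand": 0}]'

```text
time_s: 2.75
eef_pos: [0.5422, 0.0131, 0.1001]
eef_rot: [-0.0, 0.999, -0.05, -0.0]
wrist_force: [-0.8, -0.5, 0.5]
opening: -0.002
```

```bash
cat > look.py <<'E'
import sys
from bench import ctrl
from fit import *
from scipy.spatial.transform import Rotation as Ro
n=sys.argv[1]; P=[.5372,-.0677,-.1026]
o=ctrl.get_obs(); p=o["eef_pos"];q=o["eef_rot"];R=Ro.from_quat([q[1],q[2],q[3],q[0]]).as_matrix()
c,s=np.cos(P[2]),np.sin(P[2]); d=p[:2]-P[:2]
print("t",o["time_s"],"p",p.round(4),"synth",np.round([c*d[0]+s*d[1],-s*d[0]+c*d[1]],4),"tilt",R[:,2].round(4),"yaw",np.arctan2(R[1,0],R[0,0]).round(4),"F",o["wrist_force"].round(2))
for k in sys.argv[2:]:
    cam=ctrl.camera(k); f=cam["frame"][:,:,::-1]
    if k=="wrist": f=cv2.resize(f,(768,576),interpolation=cv2.INTER_CUBIC)
    elif k=="side": f=cv2.resize(f[165:285,200:360],None,fx=5,fy=5,interpolation=cv2.INTER_CUBIC)
    else: f=cv2.resize(f[170:310,150:350],None,fx=4,fy=4,interpolation=cv2.INTER_CUBIC)
    cv2.imwrite(f"pics/{k}{n}.png",f)
E
python3 look.py 3 wrist scene side
```

```text
t 2.75 p [0.5422 0.0131 0.1001] synth [-0.0033  0.0808] tilt [-2.e-04  1.e-04 -1.e+00] yaw -0.1007 F [-0.83 -0.46  0.48]
```

View pics/wrist3.png

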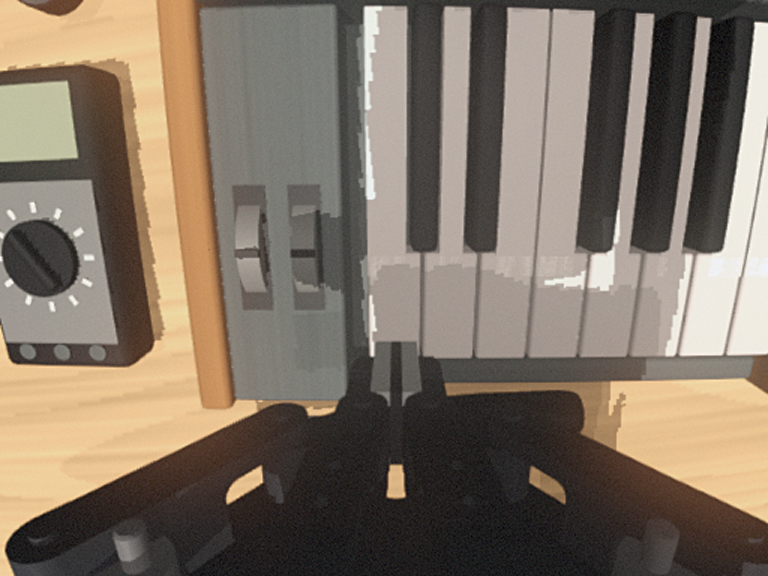

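View pics/side3.png

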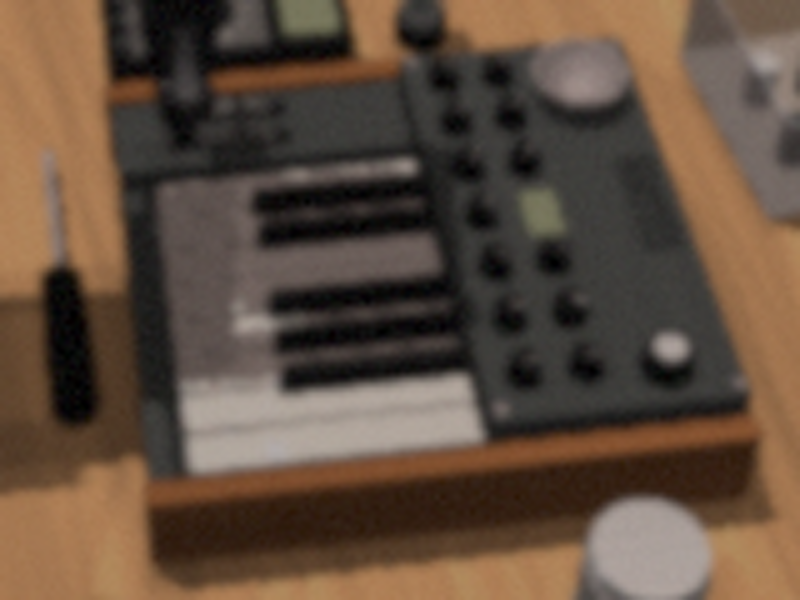

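View pics/scene3.png

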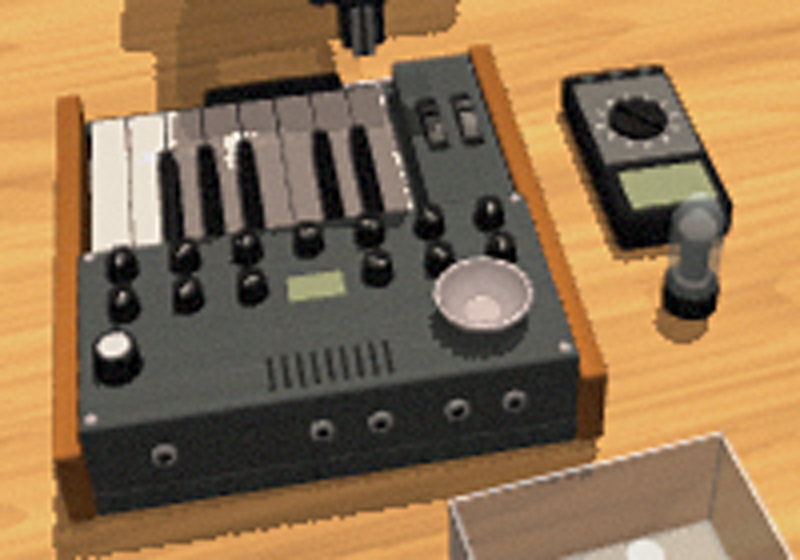

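The tip (column 396) is centred on key 1 (columns 371-420), with the wheels, black keys and all objects clear. I'll descend to just above the key and settle.

>>> drive_tool --deltas '[{"slide": [0,0,0.4],"delta_rot": [0,0,0],"hand": 0},{"slide": [0,0,0.3],"delta_rot": [0,0,0],"hand": 0},{"slide": [0,0,0.1],"delta_rot": [0,0,0],"hand": 0},{"slide": [0,0,0],"delta_rot": [0,0,0],"hand": 0},{"slide": [0,0,0],"delta_rot": [0,0,0],"hand": 0}]'

```text
time_s: 3.52
eef_pos: [0.5422, 0.0124, 0.062]
eef_rot: [0.0, 0.999, -0.051, 0.001]
wrist_force: [0.2, 0.3, 0.4]
opening: -0.001
```

```bash
python3 look.py 4 wrist side
```

```text
t 3.525 p [0.5422 0.0124 0.062 ] synth [-0.0032  0.0802] tilt [ 1.1e-03 -2.0e-04 -1.0e+00] yaw -0.103 F [0.18 0.26 0.43]
```

View pics/wrist4.png

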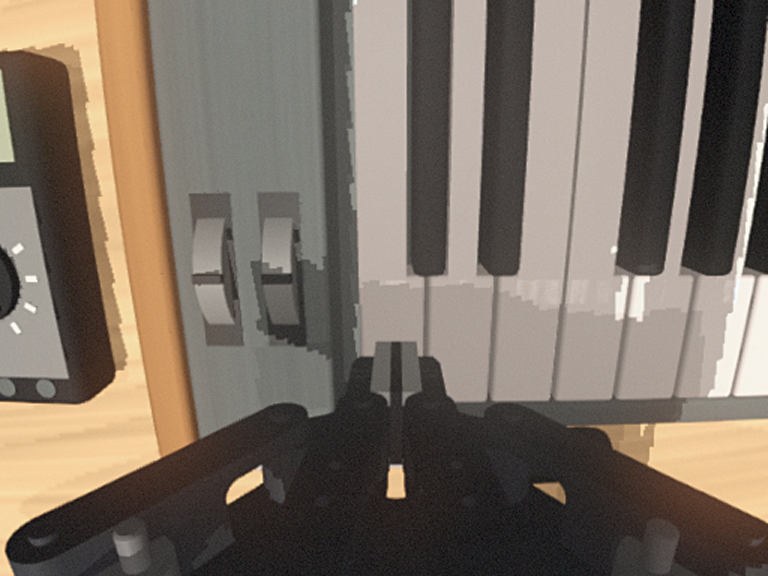

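View pics/side4.png

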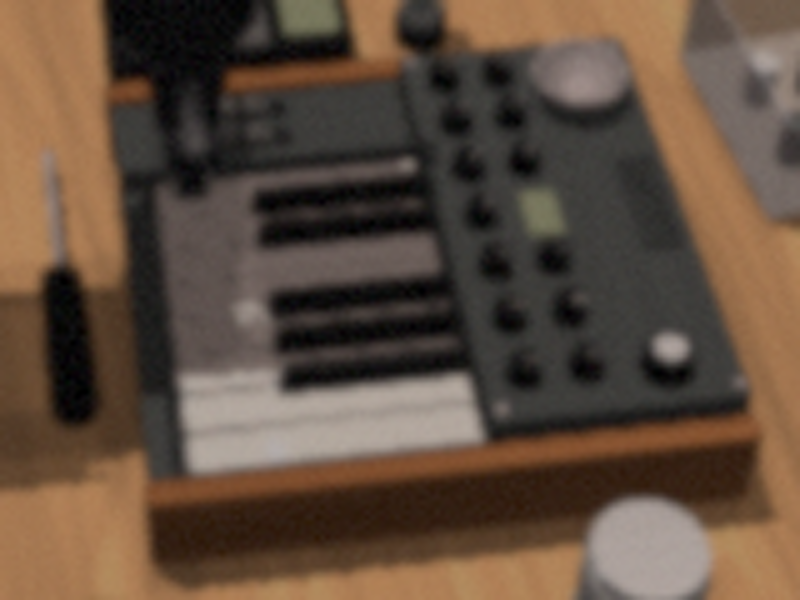

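```bash
cat > avg.py <<'E'
from bench import ctrl
import numpy as np
L=[];F=[]
for i in range(8):
    ctrl.camera("wrist"); o=ctrl.get_obs(); L.append(o["eef_pos"]);F.append(o["wrist_force"])
L=np.array(L);F=np.array(F);print(o["time_s"],L.mean(0).round(5),L.std(0).round(5),F.mean(0).round(2),F.std(0).round(2))
E
python3 avg.py
```

```text
4.025 [0.54187 0.01265 0.06154] [1.4e-04 3.0e-05 1.9e-04] [-0.28 -0.05 -0.08] [0.57 0.4  0.45]
```

>>> drive_tool --deltas '[{"slide": [0,-0.024,0.1],"delta_rot": [0,0,0],"hand": 0},{"slide": [0,0,0.06],"delta_rot": [0,0,0],"hand": 0},{"slide": [0,0,0.06],"delta_rot": [0,0,0],"hand": 0},{"slide": [0,0,0.06],"delta_rot": [0,0,0],"hand": 0},{"slide": [0,0,0],"delta_rot": [0,0,0],"hand": 0}]'

```text
time_s: 4.65
eef_pos: [0.5417, 0.0138, 0.047]
eef_rot: [-0.0, 0.999, -0.051, -0.0]
wrist_force: [-0.6, -0.3, 0.8]
opening: 0.002
```

```bash
python3 avg.py; python3 look.py 5 wrist side scene
```

```text
5.05 [0.54171 0.01382 0.04729] [3.e-05 2.e-05 6.e-05] [-0.44  0.69  0.8 ] [0.55 0.33 0.51]
t 5.05 p [0.5418 0.0138 0.0473] synth [-0.0038  0.0815] tilt [-1.e-04 -0.e+00 -1.e+00] yaw -0.1029 F [-0.7   0.22  1.63]
```

View pics/wrist5.png

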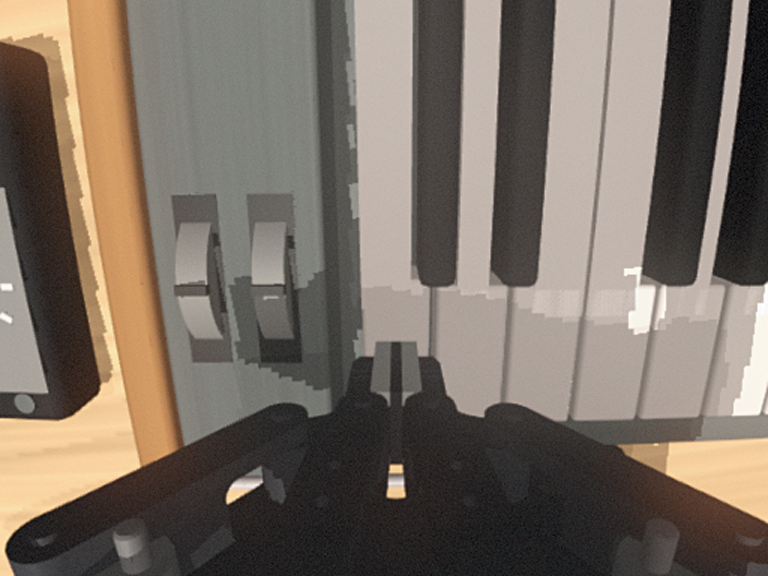

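View pics/scene5.png

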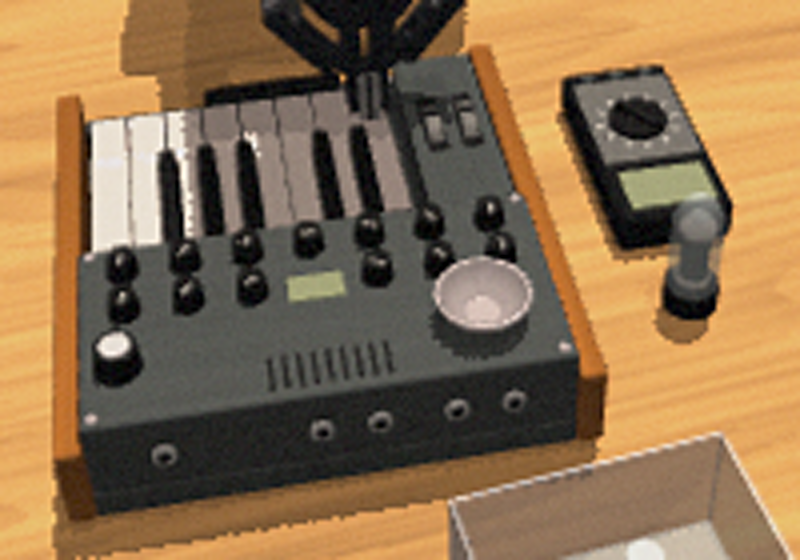

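Key 1 is down: about 0.9 N on the wrist, z = 47.3 mm (7.7 mm deep). The tip is centred and nothing else is touched. Next I'll hop to each key in turn.

>>> drive_tool --deltas '[{"slide": [0,0,-0.14],"delta_rot": [0,0,0],"hand": 0},{"slide": [0,0,-0.14],"delta_rot": [0,0,0],"hand": 0},{"slide": [0,0,0],"delta_rot": [0,0,0],"hand": 0},{"slide": [0,0.235,0],"delta_rot": [0,0,0],"hand": 0},{"slide": [0,0.235,0],"delta_rot": [0,0,0],"hand": 0}]'

```text
time_s: 5.82
eef_pos: [0.5391, -0.0104, 0.0611]
eef_rot: [0.0, 0.999, -0.051, -0.0]
wrist_force: [-0.2, -0.7, -0.5]
opening: 0.001
```

>>> drive_tool --deltas '[{"slide": [0,0,0],"delta_rot": [0,0,0],"hand": 0},{"slide": [0,0,0.1],"delta_rot": [0,0,0],"hand": 0},{"slide": [0,0,0.09],"delta_rot": [0,0,0],"hand": 0},{"slide": [0,0,0.09],"delta_rot": [0,0,0],"hand": 0},{"slide": [0,0,0],"delta_rot": [0,0,0],"hand": 0}]'

```text
time_s: 6.45
eef_pos: [0.5392, -0.0094, 0.0468]
eef_rot: [-0.0, 0.999, -0.051, -0.0]
wrist_force: [-0.1, -0.6, 0.0]
opening: -0.001
```

```bash
python3 avg.py; python3 look.py 6 wrist
```

```text
6.85 [ 0.53925 -0.0094   0.04725] [6.e-05 4.e-05 1.e-04] [-0.35  0.26  0.94] [0.58 0.55 0.42]
t 6.85 p [ 0.5394 -0.0095  0.0473] synth [-0.0038  0.0581] tilt [-0.e+00  1.e-04 -1.e+00] yaw -0.1029 F [-0.31 -0.26  0.55]
```

View pics/wrist6.png

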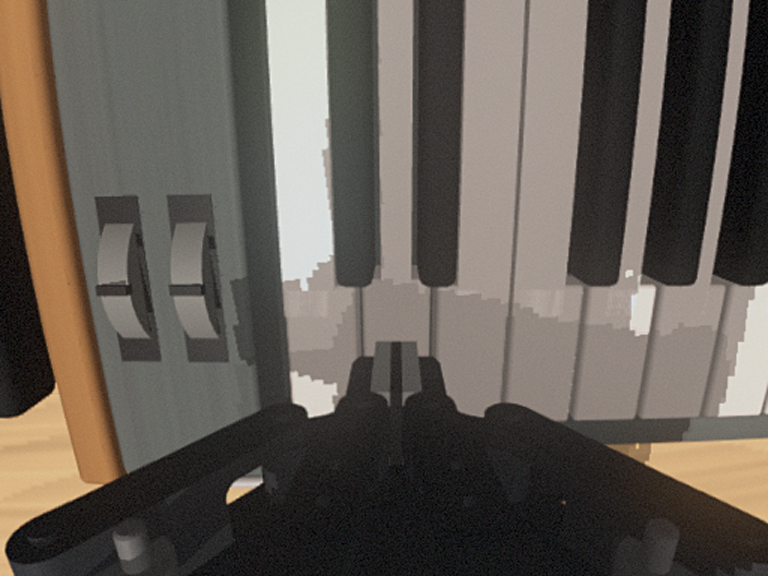

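Key 2 is down (columns 362-432) and key 1 is back up, with the tip (395) centred. I'll continue with the same steps.

>>> drive_tool --deltas '[{"slide": [0,0,-0.14],"delta_rot": [0,0,0],"hand": 0},{"slide": [0,0,-0.14],"delta_rot": [0,0,0],"hand": 0},{"slide": [0,0,0],"delta_rot": [0,0,0],"hand": 0},{"slide": [0,0.235,0],"delta_rot": [0,0,0],"hand": 0},{"slide": [0,0.235,0],"delta_rot": [0,0,0],"hand": 0}]'

```text
time_s: 7.52
eef_pos: [0.5368, -0.0338, 0.0611]
eef_rot: [0.0, 0.999, -0.051, -0.0]
wrist_force: [0.0, -0.4, -0.5]
opening: 0.004
```

>>> drive_tool --deltas '[{"slide": [0,0,0],"delta_rot": [0,0,0],"hand": 0},{"slide": [0,0,0.1],"delta_rot": [0,0,0],"hand": 0},{"slide": [0,0,0.09],"delta_rot": [0,0,0],"hand": 0},{"slide": [0,0,0.09],"delta_rot": [0,0,0],"hand": 0},{"slide": [0,0,0],"delta_rot": [0,0,0],"hand": 0}]'

```text
time_s: 8.15
eef_pos: [0.5368, -0.0327, 0.0469]
eef_rot: [-0.0, 0.999, -0.051, -0.0]
wrist_force: [-0.7, -0.6, 0.3]
opening: 0.002
```

```bash
python3 avg.py
```

```text
8.55 [ 0.53682 -0.03277  0.04725] [5.e-05 4.e-05 1.e-04] [-0.62  0.32  0.78] [0.29 0.44 0.44]
```

>>> drive_tool --deltas '[{"slide": [0,0,-0.14],"delta_rot": [0,0,0],"hand": 0},{"slide": [0,0,-0.14],"delta_rot": [0,0,0],"hand": 0},{"slide": [0,0,0],"delta_rot": [0,0,0],"hand": 0},{"slide": [0,0.235,0],"delta_rot": [0,0,0],"hand": 0},{"slide": [0,0.235,0],"delta_rot": [0,0,0],"hand": 0}]'

```text
time_s: 9.18
eef_pos: [0.5343, -0.0571, 0.0611]
eef_rot: [0.0, 0.999, -0.051, -0.0]
wrist_force: [-0.2, -0.1, 0.8]
opening: 0.002
```

>>> drive_tool --deltas '[{"slide": [0,0,0],"delta_rot": [0,0,0],"hand": 0},{"slide": [0,0,0.1],"delta_rot": [0,0,0],"hand": 0},{"slide": [0,0,0.09],"delta_rot": [0,0,0],"hand": 0},{"slide": [0,0,0.09],"delta_rot": [0,0,0],"hand": 0},{"slide": [0,0,0],"delta_rot": [0,0,0],"hand": 0}]'

```text
time_s: 9.8
eef_pos: [0.5343, -0.0561, 0.0468]
eef_rot: [-0.0, 0.999, -0.051, -0.0]
wrist_force: [-0.6, -0.9, 1.1]
opening: -0.003
```

```bash
python3 avg.py; python3 look.py 8 wrist
```

```text
10.2 [ 0.53442 -0.05614  0.04725] [5.e-05 4.e-05 9.e-05] [-0.32  0.61  1.12] [0.23 0.79 0.38]
t 10.2 p [ 0.5345 -0.0562  0.0473] synth [-0.0039  0.0112] tilt [-1.e-04  1.e-04 -1.e+00] yaw -0.1029 F [-0.44  0.39  0.92]
```

View pics/wrist8.png

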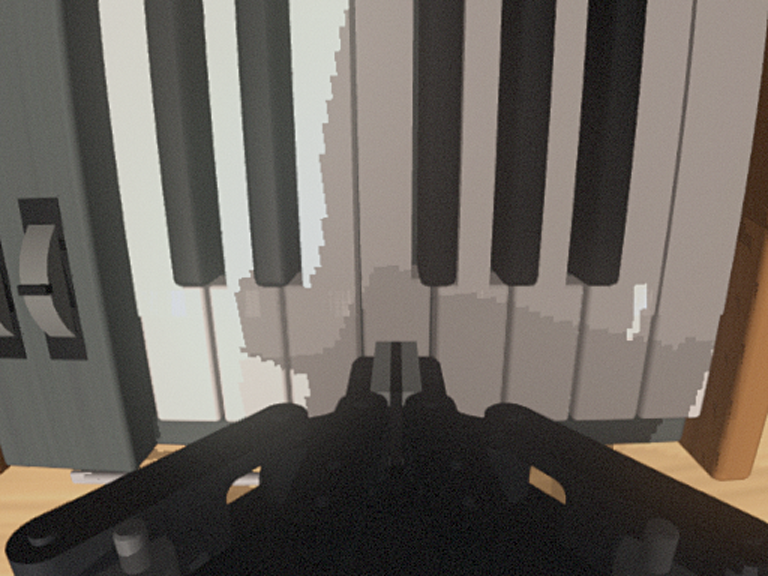

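Key 4 is down and centred (360-432). Before key 8, I need the height of the wooden cheek beside it, because of the wider knuckles.

Run:
```python
from fit import *
from scipy.optimize import least_squares
d=pickle.load(open("cams0.pkl","rb"))
def tri(a,b):
    ua=(np.array(a)+.5)/4-.5+[150,170]; ub=(np.array(b)+.5)/5-.5+[200,165]
    r=least_squares(lambda X:np.r_[proj(d["scene"],X)[0]-ua,proj(d["side"],X)[0]-ub],[.5,-.15,.05])
    P=[.5372,-.0677,-.1026];x=r.x;c,s=np.cos(P[2]),np.sin(P[2]);e=x[:2]-P[:2]
    print(np.round([c*e[0]+s*e[1],-s*e[0]+c*e[1],x[2]],4),r.fun.round(2))
tri((58,97),(152,505)); tri((79,97),(150,482)); tri((57,460),(757,432));tri((470,46),(108,103))
f=d["side"]["frame"][235:285,215:365,::-1]
cv2.imwrite("pics/sideC.png",cv2.resize(f,None,fx=5,fy=5,interpolation=cv2.INTER_CUBIC))
# predicted inner cheek edge for several heights
for z in (.05,.06,.07,.08):
    W=world([.5372,-.0677,-.1026],[[-.044,-.095,z],[-.044,-.107,z],[.11,-.095,z],[.11,-.107,z]])
    print(z,"side",((proj(d["side"],W)-[200,165])*5).round(0).tolist(),"scene",((proj(d["scene"],W)-[150,170])*4).round(0).tolist())
```

```text
[-0.0403 -0.1137  0.0622] [-0.31  0.37 -0.25 -0.36]
[-0.0399 -0.1003  0.0608] [-0.18  0.23 -0.15 -0.22]
[ 0.2507 -0.1105  0.0597] [ 0.26 -0.26  0.3   0.34]
[-0.0426  0.156   0.0603] [-0.26  0.39 -0.22 -0.44]
0.05 side [[139.0, 484.0], [141.0, 505.0], [459.0, 449.0], [464.0, 470.0]] scene [[88.0, 105.0], [69.0, 107.0], [89.0, 269.0], [68.0, 272.0]]
0.06 side [[138.0, 471.0], [140.0, 493.0], [460.0, 437.0], [465.0, 457.0]] scene [[85.0, 92.0], [66.0, 95.0], [87.0, 257.0], [65.0, 260.0]]
0.07 side [[137.0, 459.0], [139.0, 480.0], [462.0, 424.0], [467.0, 445.0]] scene [[83.0, 80.0], [64.0, 83.0], [84.0, 244.0], [62.0, 247.0]]
0.08 side [[135.0, 446.0], [137.0, 468.0], [463.0, 411.0], [468.0, 432.0]] scene [[80.0, 68.0], [61.0, 70.0], [81.0, 231.0], [59.0, 234.0]]
```

View pics/sideC.png

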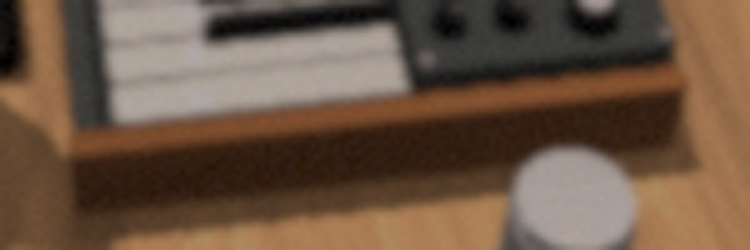

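The cheek is about 61 mm high and its inner face is about 18 mm from key 8's centre. The knuckles reach only 14.5 mm out, and higher up, so they clear it. I'll continue.

>>> drive_tool --deltas '[{"slide": [0,0,-0.14],"delta_rot": [0,0,0],"hand": 0},{"slide": [0,0,-0.14],"delta_rot": [0,0,0],"hand": 0},{"slide": [0,0,0],"delta_rot": [0,0,0],"hand": 0},{"slide": [0,0.235,0],"delta_rot": [0,0,0],"hand": 0},{"slide": [0,0.235,0],"delta_rot": [0,0,0],"hand": 0}]'

```text
time_s: 10.88
eef_pos: [0.5319, -0.0805, 0.0611]
eef_rot: [0.0, 0.999, -0.051, -0.0]
wrist_force: [0.6, -0.4, -0.0]
opening: -0.003
```

>>> drive_tool --deltas '[{"slide": [0,0,0],"delta_rot": [0,0,0],"hand": 0},{"slide": [0,0,0.1],"delta_rot": [0,0,0],"hand": 0},{"slide": [0,0,0.09],"delta_rot": [0,0,0],"hand": 0},{"slide": [0,0,0.09],"delta_rot": [0,0,0],"hand": 0},{"slide": [0,0,0],"delta_rot": [0,0,0],"hand": 0}]'

```text
time_s: 11.5
eef_pos: [0.532, -0.0795, 0.0469]
eef_rot: [-0.0, 0.999, -0.051, -0.0]
wrist_force: [-0.4, 0.2, 1.0]
opening: -0.001
```

```bash
python3 avg.py
```

```text
11.9 [ 0.53201 -0.07951  0.04725] [5.e-05 5.e-05 9.e-05] [-0.21  0.07  0.79] [0.4  0.51 0.26]
```

>>> drive_tool --deltas '[{"slide": [0,0,-0.14],"delta_rot": [0,0,0],"hand": 0},{"slide": [0,0,-0.14],"delta_rot": [0,0,0],"hand": 0},{"slide": [0,0,0],"delta_rot": [0,0,0],"hand": 0},{"slide": [0,0.235,0],"delta_rot": [0,0,0],"hand": 0},{"slide": [0,0.235,0],"delta_rot": [0,0,0],"hand": 0}]'

```text
time_s: 12.52
eef_pos: [0.5295, -0.1039, 0.0611]
eef_rot: [0.0, 0.999, -0.051, -0.0]
wrist_force: [0.2, 1.0, 0.0]
opening: -0.001
```

>>> drive_tool --deltas '[{"slide": [0,0,0],"delta_rot": [0,0,0],"hand": 0},{"slide": [0,0,0.1],"delta_rot": [0,0,0],"hand": 0},{"slide": [0,0,0.09],"delta_rot": [0,0,0],"hand": 0},{"slide": [0,0,0.09],"delta_rot": [0,0,0],"hand": 0},{"slide": [0,0,0],"delta_rot": [0,0,0],"hand": 0}]'

```text
time_s: 13.15
eef_pos: [0.5296, -0.1028, 0.0469]
eef_rot: [-0.0, 0.999, -0.051, -0.0]
wrist_force: [-0.1, 0.2, 1.3]
opening: -0.0
```

```bash
python3 avg.py; python3 look.py 10 wrist
```

```text
13.55 [ 0.5296  -0.10288  0.04725] [4.e-05 4.e-05 9.e-05] [-0.73  0.02  0.93] [0.42 0.51 0.53]
t 13.55 p [ 0.5297 -0.1029  0.0473] synth [-0.0039 -0.0358] tilt [-1.e-04  1.e-04 -1.e+00] yaw -0.1029 F [-0.64  1.13  1.35]
```

View pics/wrist10.png

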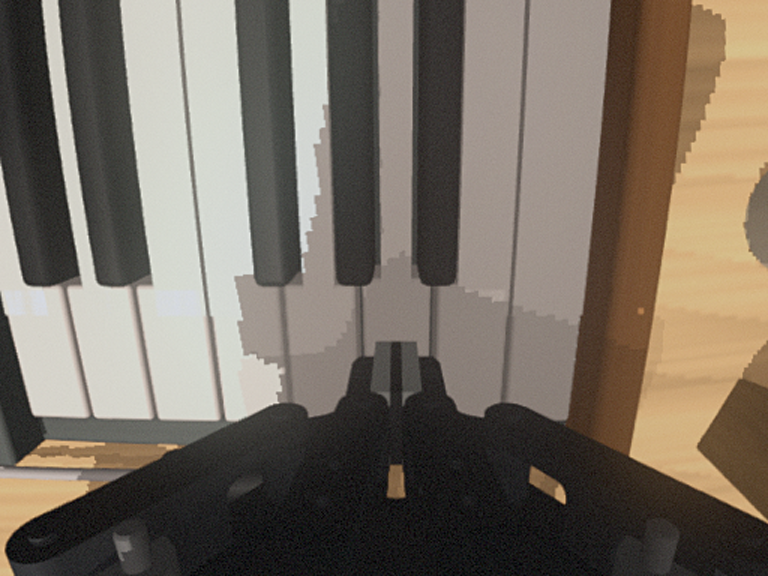

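Key 6 is down and centred. In this view the cheek is closer to key 8 (about 2 mm past its edge) than the triangulation gave. I'll play key 7 and re-measure.

>>> drive_tool --deltas '[{"slide": [0,0,-0.14],"delta_rot": [0,0,0],"hand": 0},{"slide": [0,0,-0.14],"delta_rot": [0,0,0],"hand": 0},{"slide": [0,0,0],"delta_rot": [0,0,0],"hand": 0},{"slide": [0,0.235,0],"delta_rot": [0,0,0],"hand": 0},{"slide": [0,0.235,0],"delta_rot": [0,0,0],"hand": 0}]'

```text
time_s: 14.22
eef_pos: [0.5271, -0.1273, 0.0611]
eef_rot: [0.0, 0.999, -0.051, -0.0]
wrist_force: [0.4, -0.1, -0.1]
opening: -0.003
```

>>> drive_tool --deltas '[{"slide": [0,0,0],"delta_rot": [0,0,0],"hand": 0},{"slide": [0,0,0.1],"delta_rot": [0,0,0],"hand": 0},{"slide": [0,0,0.09],"delta_rot": [0,0,0],"hand": 0},{"slide": [0,0,0.09],"delta_rot": [0,0,0],"hand": 0},{"slide": [0,0,0],"delta_rot": [0,0,0],"hand": 0}]'

```text
time_s: 14.85
eef_pos: [0.5272, -0.1262, 0.0469]
eef_rot: [-0.0, 0.999, -0.051, -0.0]
wrist_force: [-0.3, -1.3, 0.7]
opening: 0.0
```

```bash
python3 avg.py; python3 look.py 11 wrist side
```

```text
15.25 [ 0.5272  -0.12626  0.04726] [3.e-05 3.e-05 9.e-05] [-0.58  0.21  0.77] [0.57 0.46 0.42]
t 15.25 p [ 0.5273 -0.1263  0.0473] synth [-0.0039 -0.0593] tilt [-1.e-04  2.e-04 -1.e+00] yaw -0.1029 F [-0.36 -0.06  0.05]
```

View pics/wrist11.png

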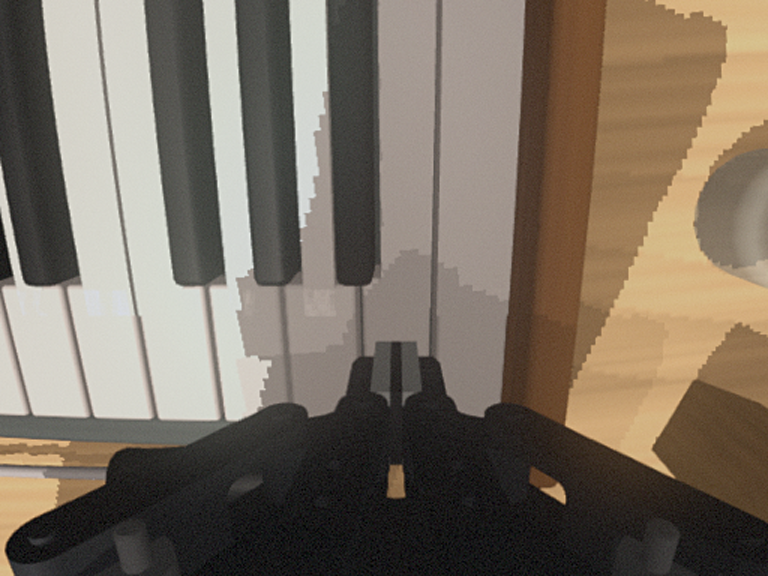

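View pics/side11.png

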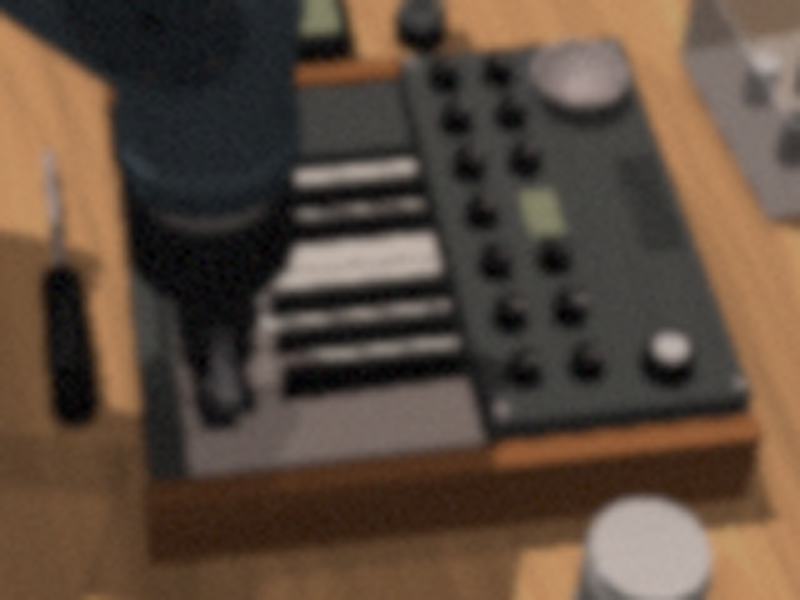

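Key 7 is down and centred (362-432), and the cheek starts at about column 508, next to key 8. For key 8 I'll move 21 mm instead of 23.5 mm, to keep the knuckles off the cheek while staying on key 8 only.

>>> drive_tool --deltas '[{"slide": [0,0,-0.14],"delta_rot": [0,0,0],"hand": 0},{"slide": [0,0,-0.14],"delta_rot": [0,0,0],"hand": 0},{"slide": [0,0,0],"delta_rot": [0,0,0],"hand": 0},{"slide": [0,0.21,0],"delta_rot": [0,0,0],"hand": 0},{"slide": [0,0.21,0],"delta_rot": [0,0,0],"hand": 0}]'

```text
time_s: 15.98
eef_pos: [0.525, -0.1481, 0.0611]
eef_rot: [0.0, 0.999, -0.051, -0.0]
wrist_force: [0.4, -1.3, -0.6]
opening: -0.002
```

```bash
python3 avg.py; python3 look.py 12 wrist
```

```text
16.375 [ 0.52504 -0.14792  0.06115] [5.0e-05 7.8e-04 5.0e-05] [-0.07 -0.1  -0.64] [0.43 0.52 0.45]
t 16.375 p [ 0.5251 -0.1471  0.0612] synth [-0.0039 -0.0803] tilt [-2.e-04  2.e-04 -1.e+00] yaw -0.1028 F [-0.08 -0.2  -1.68]
```

View pics/wrist12.png

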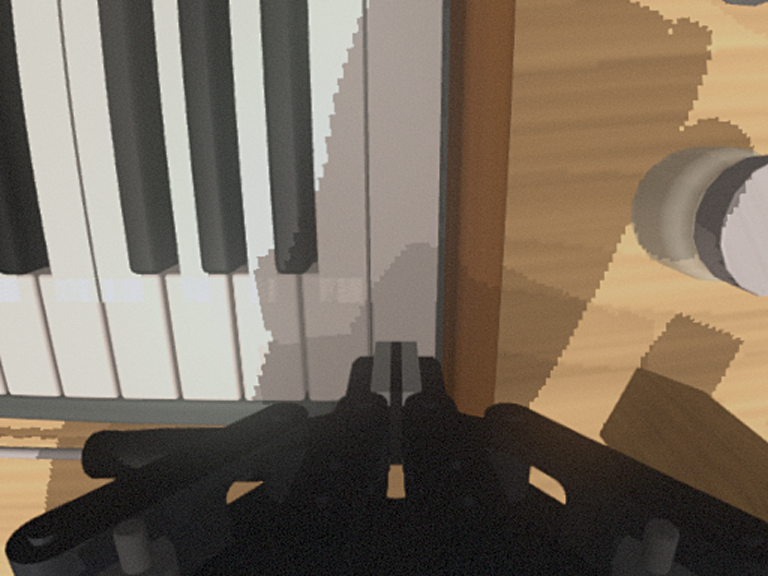

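Here key 8 spans 371-436, the tip 372-418 and the cheek starts at about 448. I'll move 1 mm back towards the cheek to balance the margins, then press.

>>> drive_tool --deltas '[{"slide": [0,0.02,0],"delta_rot": [0,0,0],"hand": 0},{"slide": [0,0,0.1],"delta_rot": [0,0,0],"hand": 0},{"slide": [0,0,0.09],"delta_rot": [0,0,0],"hand": 0},{"slide": [0,0,0.09],"delta_rot": [0,0,0],"hand": 0},{"slide": [0,0,0],"delta_rot": [0,0,0],"hand": 0}]'

```text
time_s: 17.05
eef_pos: [0.5249, -0.1483, 0.0469]
eef_rot: [-0.0, 0.999, -0.051, -0.0]
wrist_force: [-0.4, 0.0, 1.6]
opening: -0.005
```

```bash
python3 avg.py; python3 look.py 13 wrist
```

```text
17.45 [ 0.52494 -0.14826  0.04729] [2.e-05 2.e-05 8.e-05] [-0.82  0.53  1.32] [0.35 0.32 0.55]
t 17.45 p [ 0.525  -0.1483  0.0473] synth [-0.0039 -0.0814] tilt [-2.e-04  1.e-04 -1.e+00] yaw -0.1029 F [-1.26  0.45  2.02]
```

View pics/wrist13.png

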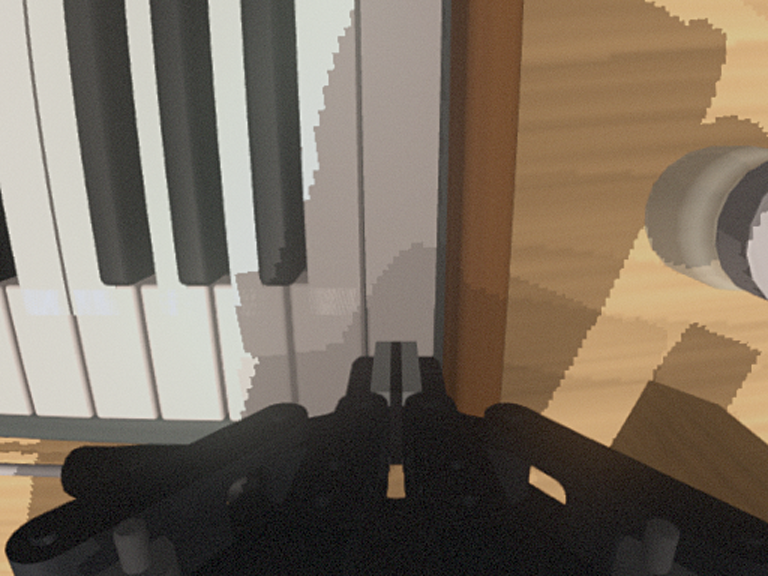

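Key 8 is down (366-436) and key 7 is up. Next I'll lift straight up and clear.

>>> drive_tool --deltas '[{"slide": [0,0,-0.14],"delta_rot": [0,0,0],"hand": 0},{"slide": [0,0,-0.3],"delta_rot": [0,0,0],"hand": 0},{"slide": [0,0,-0.8],"delta_rot": [0,0,0],"hand": 0},{"slide": [0,0,-0.9],"delta_rot": [0,0,0],"hand": 0},{"slide": [0,0,-0.9],"delta_rot": [0,0,0],"hand": 0}]'

```text
time_s: 18.12
eef_pos: [0.5251, -0.1483, 0.2018]
eef_rot: [0.0, 0.999, -0.051, 0.0]
wrist_force: [0.8, 0.1, 0.5]
opening: -0.002
```

>>> drive_tool --deltas '[{"slide": [-0.7,0,-0.4],"delta_rot": [0,0,0],"hand": 0},{"slide": [-0.7,0,0],"delta_rot": [0,0,0],"hand": 0},{"slide": [-0.5,0,0],"delta_rot": [0,0,0],"hand": 0},{"slide": [0,0,0],"delta_rot": [0,0,0],"hand": 0},{"slide": [0,0,0],"delta_rot": [0,0,0],"hand": 0}]'

```text
time_s: 18.75
eef_pos: [0.4315, -0.139, 0.2202]
eef_rot: [0.0, 0.999, -0.052, 0.001]
wrist_force: [0.0, -0.6, 0.3]
opening: -0.001
```

```bash
python3 look.py 14 wrist scene side
python3 - <<'E'
import cv2,numpy as np
for k in("scene","side"):
    a=cv2.imread(f"pics/{k}Z.png");b=cv2.imread(f"pics/{k}14.png");cv2.imwrite(f"pics/{k}14d.png",np.hstack([cv2.resize(a,(400,300)),cv2.resize(b,(400,300))]))
E
```

```text
t 18.75 p [ 0.4315 -0.139   0.2202] synth [-0.0978 -0.0817] tilt [ 1.9e-03 -9.0e-04 -1.0e+00] yaw -0.1032 F [ 0.04 -0.61  0.27]
```

View pics/wrist14.png

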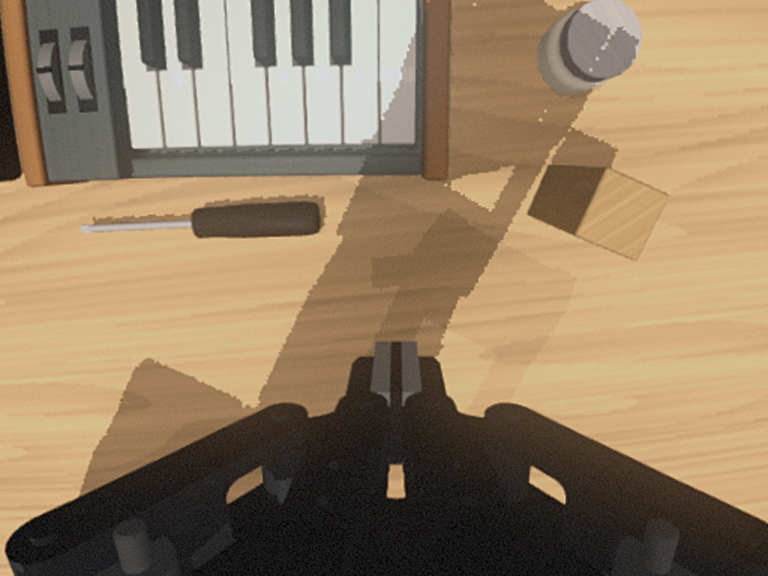

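View pics/scene14d.png

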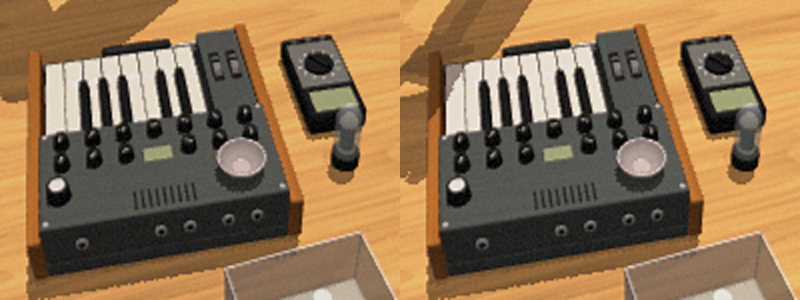

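View pics/side14.png

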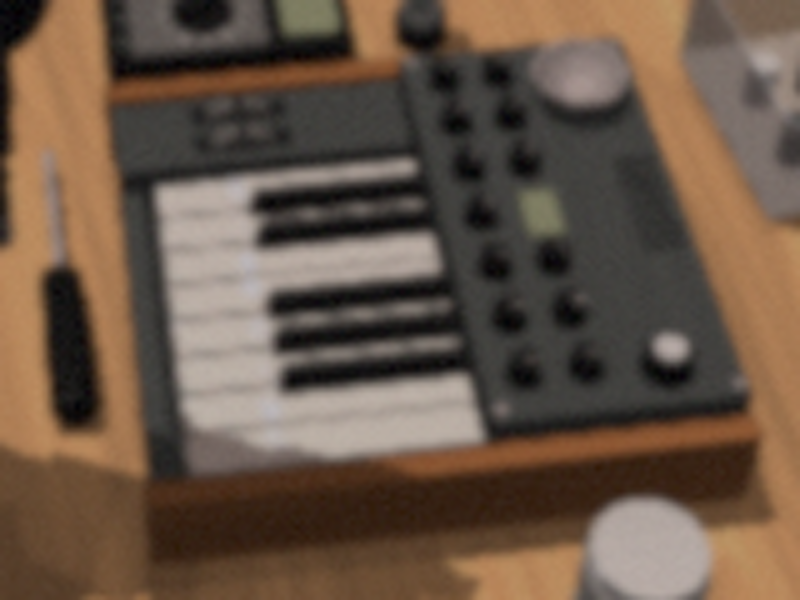

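The scene and side views match the starting pictures: all keys are up, the synth, driver, dish and knob cap are unmoved, and the arm is clear. Handing in now.

```bash
python3 -c "
from bench import ctrl
print(ctrl.get_obs()['dq'].round(3)); print(ctrl.hand_in())"
```

```text
[-0.     0.002  0.005  0.     0.002 -0.   ]
the job is handed in; nothing more can be done
None
```

I played white keys 1 to 8 once each, lowest to highest, with the shut fingertip, lifting clear of the row between keys. I handed the job in at about 19 s of the 51 s allowed.

- **Depth and force:** each key was pressed to a tip height of 47.3 mm, about 7.7 mm of the 9 mm travel. The mean upward force while held was about 0.8–1.3 N. That is close to the force reading's noise of about 0.5 N, so depth rests mainly on the measured tip height.
- **One key at a time:** wrist pictures while keys 1, 2, 4, 6, 7 and 8 were held showed the tip on that key only, with no black key touched. I took no picture while keys 3 and 5 were down; for those I relied on tip position and force.
- **After finishing:** the last pictures show all keys up, and the synthesiser, driver, dish, knob cap, meter and valve as they were at the start. I checked this by eye. The jar was outside these views, and I compared only the wrist pictures for the carton and spray can. The arm was clear, at 0.22 m height in front of the keyboard.

Two measurements disagreed:

- **Sideways position of the keys:** the cameras differed by about 1–2 mm, so I set the tip from the wrist view.
- **Wooden cheek beside key 8:** two estimates put it about 14 to 18 mm from the key's centre. I pressed key 8 about 1.5 mm off-centre, away from the cheek, to keep clear of it.

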